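# Fold out the rack bracket and load it

### The arm

A 6-joint arm with a two-finger parallel gripper is mounted at the origin on a cart in front of the work surface, level with it; the furniture and walls round the work are solid. World frame = base frame: x ahead of the robot, y to its left, z up, the work surface at z = 0. Lengths are in m, angles in degrees, forces in N, time in s.
With the tool pointing down it reaches from about 0.25 to 0.725 m from the base axis. Payload 9.7 kg.
Tool frame: the origin (TCP) lies at the centre of the arm's flange, where the gripper is bolted on; the fingertips stand 173 mm ahead of it and the grasp point (between the pads) lies 155 mm ahead of it; z points along the fingers, y is the line along which they close (so a half turn about z gives the same grasp; the last joint's range is limited). The gripper opens to 85 mm and grips with 20 to 120 N. Pads are 22 mm wide; open, the fingers measure 114 mm over their backs; the gripper's body (76 mm by 85 mm) begins 54 mm behind the grasp point. The pads swing forward as they close: fully open they stand 13 mm farther back than shut.
Start: joints at [-72.078, 4.979, 10.078, 95.1, 0, 90], TCP at [0.169, -0.523, 0.405] pointing down, gripper open.
Joint ranges: [-179.16, 179.16], [-48.56, 103.87], [-65.8, 70.77], [-126.05, 130.52], [-82.76, 87.17], [-180, 180]. Speed limits (degrees/s): [127.2, 127.2, 147.25, 180, 180, 180].

### API

Orientations are given as [roll, pitch, yaw] about the fixed x, y, z axes, in that order (R = Rz(yaw) Ry(pitch) Rx(roll)).
In Python, from workcell import monitor, camera, get_calibration, bot gives the robot as it stands.
- The arm moves only by the tool carry_out, never from a script. Its argument "targets" is text: rows parted by semicolons, each of 7 numbers parted by spaces: the shift along the tool's x, y, z in units of 0.04 m (1.0 is 0.04 m), then the turn, a rotation vector about the tool's x, y, z in units of 0.1 rad (1.0 is 0.1 rad), then the opening, from -1 (shut) to 1 (fully open), so that 0 is half open. A call has exactly 8 rows; each row shifts and turns the commanded pose from where the row before left it, along the tool's axes as they then stand; what a row does not reach is not made up. A row lasts 1/12 s, in which the tool goes at most 41.7 mm and 7.16 degrees, less where a joint would pass 70% of its speed; a pose out of reach is approached as far as the arm can. A call with a number of a shift or a turn outside -1 to 1 is refused whole. A call with a gripper value outside its range is refused whole. The fingers move at their own pace and stop on an object; "newtons" is the grip in N (left out, the last holds). Time passes only in rows, so rows that do not move let the fingers close, or fill a call up. It gives the time, the measured TCP pose, the force, the opening and the grip force at its end, in the units of the state.
- monitor.get_obs(): the state, without advancing time (a new reading comes with each control period).
- camera(name): name is "side" or "top"; returns the picture (480x640x3 uint8, red, green, blue); there is no depth.
- get_calibration(name): a dict with "fx", "fy", "cx", "cy" (pixels), "view" (4x4, takes a point from world to camera coordinates). Camera axes: x right, y down, z forward; pixel columns grow to the right and rows downward; lengths in m; the calibration is good to about 2 mm. A picture is of the moment at which its call begins. get_calibration takes no time and is no camera call.
- bot.job_done(): hands the job in; it is judged then, once.
The state is a dict: "time": time; "q": joint angles; "qd": joint speeds; "joint_efforts": joint torques, N m; "ee_pos": TCP position; "tcp_rot": TCP orientation; "wrist_force": force on the tool from outside, world axes, zero at the start; "torque": the same for the moment, N m; "opening": finger opening in m; "grasp_force": force on a finger pad.
Only numpy, scipy, OpenCV 4.12 (cv2) and the standard library are available. Lean on these libraries where they do the work, as an engineer would, in place of code of your own. Each camera call takes 0.05 s, during which the arm holds its last target. There are 200 camera calls.

### The job

Make the folding rack bracket ready and load it: lift the loose yellow tube rack out of the arm's path and stand it upright elsewhere on the bench top, then swing the hinged arm out by its red knob until it clicks into its end detent, without the arm striking the tube rack or the wash bottle. Then lay the orange microtube rack squarely across both arms, centred between them, leave it there, and leave the other things where they stand.

Things in the scene. Friction and masses are not known exactly. Their poses are not given: they have to be found in the camera images.
- bracket: grey folding rack bracket, bolted to the bench; origin on the bench top midway between the arm roots; x to its back, y from the fixed to the hinged arm, z up. Base plate x -32 to 60, y -95 to 95, 12 mm high. Fixed arm: 20 mm wide, z 44 to 60 mm, along y = -60 mm from x = 0 to -135 mm, root cap 28 mm diameter to z = 72 mm, tip post 16 mm diameter at x = -130 mm, to z = 82 mm.
- swing_arm (a joint): hinged arm's angle (rad): 0 folded back, 1.85 in its end detent (end stop), growing counter-clockwise from above. In the bracket's frame the arm points along yaw 1.292 + value. It stays where left up to about 1.0; from 1.05 to 1.5 the detent spring resists (up to 3 N at the knob) and pushes it back; beyond 1.5 the spring draws it home (up to 3 N).
- red_knob (a point): red round upright knob at the free end of the hinged arm, 20 mm diameter, 46 mm tall, standing from z = 60 to 106 mm; this point is on its axis at z = 85 mm, 130 mm from the hinge pin. It turns with the arm.
- hinge_pin (a point): hinge pin of the swinging arm (bracket frame 0, +60 mm), at the arm's top face (z = 60 mm). The arm is 20 mm wide, 16 mm thick, 135 mm long; its root cap is like the fixed arm's. A block with the detent's spring plunger stands 36 to 56 mm behind the pin, up to z = 62 mm.
- tube_rack_center (a point): centre of the loose empty yellow tube rack, a hollow upright block 84 mm (its x) by 58 mm (its y) by 84 mm high (z), that stands in the swinging arm's path; grasp it across its 58 mm sides. This point is 42 mm above its underside.
- orange_rack_center (a point): centre of the loose orange microtube rack, 182 mm long (its y), 62 mm wide (its x), solid block 28 mm high with one small tube up to 44 mm; this point is 22 mm above its underside. Grasp it across its width at its middle.
- bottle: white wash bottle with a blue top, 225 mm tall, 80 mm wide, upright behind the folded arm; origin under its middle. A bystander.
- timer: white wedge-shaped bench timer, 59 by 70 by 29 mm, origin under its middle. A bystander.
- blue_rack: blue microtube rack with tubes, 62 (its x) by 182 (its y) by 60 mm, origin under its middle. A bystander.
- rack_seat (a point): fixed point midway between the two arms (bracket frame x = -68, y = 0, z = 60 mm), level with their top faces: where the middle of the orange rack's underside belongs, its length along the bracket's y. With the arm home the free length of each arm, from root cap to tip post or knob, is about 105 mm.
There are look-alikes about, which are no part of the job. Of the things that look like the part that bears tube_rack_center, the smaller one is meant.

How it is judged (in metres and radians):
On the way:
1. the hinged arm is seated in its end detent, before the orange rack is laid on it (value of joint swing_arm above 1.8 rad and contact force between orange_rack and bracket below 0.05 N), for 0.2 s.
At the end, for the whole second after the job is handed in: Hinged arm above 1.80 rad. Tube rack upright (0.1 rad) on the bench top. Orange rack at rest, flat on both arms (tilt under 0.06 rad) between root caps and tip posts, centre within 22 mm of the middle between the arms, length within 0.17 rad of square to them (value of joint swing_arm above 1.8 rad and height (world z) of tube_rack_center below 0.05 m and angle between tube_rack_center's own z axis and vertical below 0.1 rad and x of orange_rack_center in the frame of bracket between -0.1 and -0.035 m and y of orange_rack_center in the frame of bracket between -0.022 and 0.022 m and z of orange_rack_center in the frame of bracket between 0.077 and 0.087 m and angle between orange_rack_center's own z axis and vertical below 0.06 rad and angle between the y axis of orange_rack_center and the y axis of bracket, either way round below 0.17 rad and linear speed of each of orange_rack, tube_rack below 0.02 m/s); the robot touches nothing.
It fails at once if the swinging arm strikes the tube rack or the bottle (contact force between swing_arm and tube_rack above 1 N or contact force between swing_arm and bottle above 1 N).
It fails at once if the wash bottle, the timer or the blue rack is moved by more than 30 mm, or the bottle is tipped (distance of any of bottle, timer, blue_rack from where it was at the start of the episode above 0.03 m or angle between bottle's own z axis and vertical above 0.3 rad).
It fails at once if the yellow or the orange rack is tipped over (angle between any of tube_rack_center, orange_rack_center's own z axis and vertical above 0.6 rad).
It also fails if it takes over 66 s, if anything falls off the work surface, if the arm or the gripper's body presses on something with over 40 N, if the wrist force passes 120 N, or if a joint passes its speed limit or range.

## Working session

There is one attempt and no reset: what is moved stays moved. The work goes in short steps, Python scripts to look and compute and a tool call to move; the robot and the scene stay as the last step left them, time stands still between calls to the robot, and variables do not carry over. Pictures are saved under pics/ and viewed, at most 10 in all, crops included, and the job is handed in when it is done.

Besides the shell and the picture viewer there is one more tool, called after ">>>" as name(argument=value, ...) on one line, values as JSON. carry_out: Moves the arm, as the interface text tells. Shifts and turns lie within -1 to 1; 1 stands for 0.04 m of shift or 0.1 rad of turn. Its arguments: {"type":"object","properties":{"targets":{"type":"string"},"newtons":{"type":"number"}},"required":["targets"]}

```bash
mkdir -p pics; ls; python3 - <<'E'
from workcell import monitor, camera, get_calibration, bot
import cv2,numpy as np
print(monitor.get_obs())
for n in ("top","side"):
    im=camera(n); cv2.imwrite(f"pics/{n}0.png",im[:,:,::-1]); c=get_calibration(n); print(n,c)
E
```

```text
pics
{'time': 0.0, 'q': array([-7.20779322e+01,  5.01167483e+00,  1.00346433e+01,  9.51004035e+01,
       -3.94133234e-05,  8.99995500e+01]), 'qd': array([ 0.05933441,  0.00327319, -0.02748569,  0.02695678,  0.04145803,
        0.07117179]), 'joint_efforts': array([-2.27400749e-03, -5.20392072e+01,  4.64801180e+01,  1.64211314e-02,
       -1.27122858e-04,  5.30983641e-06]), 'ee_pos': array([ 0.16924778, -0.52331223,  0.4039791 ]), 'tcp_rot': array([-1.79922565e+02,  3.88050731e-05,  1.79225179e+01]), 'wrist_force': array([0.17923272, 0.83668575, 0.94208551]), 'torque': array([ 0.04694362, -0.00696404, -0.01955538]), 'grasp_force': 0.0, 'opening': 0.08509507905949114}
top {'fx': 474.72223616368035, 'fy': 474.72223616368035, 'cx': 328.88403299079965, 'cy': 240.84295810558868, 'view': array([[-0.00810369, -0.99996602,  0.00151109,  0.02423586],
       [-0.99591648,  0.00793498, -0.08992999,  0.54681511],
       [ 0.08991495, -0.00223368, -0.99594694,  1.08984911],
       [ 0.        ,  0.        ,  0.        ,  1.        ]])}
side {'fx': 482.3126956313622, 'fy': 482.3126956313622, 'cx': 314.5599228041663, 'cy': 246.44887627053663, 'view': array([[-0.99957837,  0.02095308,  0.02010084,  0.55218564],
       [-0.00265208,  0.62350009, -0.78181878,  0.04246322],
       [-0.02891439, -0.78154245, -0.62318164,  1.44211033],
       [ 0.        ,  0.        ,  0.        ,  1.        ]])}
```

View pics/top0.png

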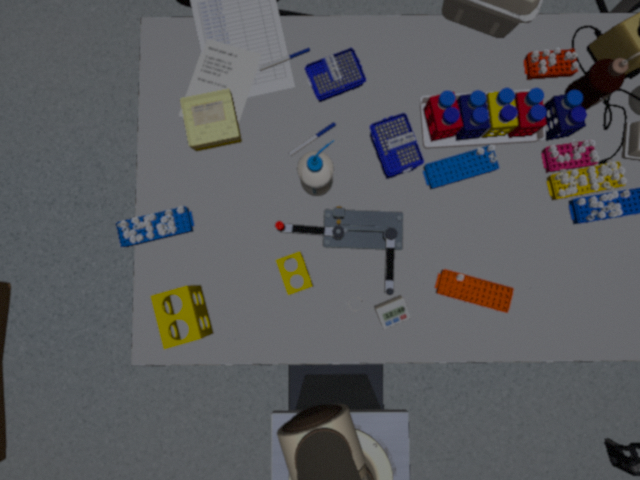

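View pics/side0.png

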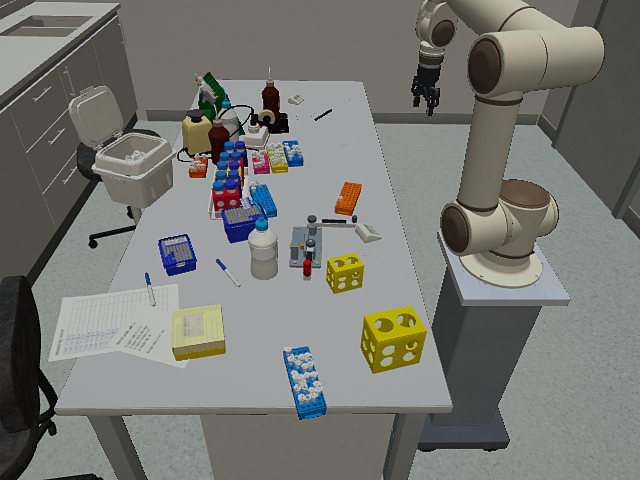

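The top view shows the bracket at about (365,230): hinge root (338,231), red knob (280,226), fixed-arm tip (390,291). The small yellow rack is at (295,273), the orange rack at (475,290), the timer at (393,312) and the bottle at (316,170). In the side view the small yellow rack is at (345,272), the orange rack at (348,198) and the knob at (307,268).

```bash
cat > h.py <<'E'
from workcell import monitor, camera, get_calibration, bot
import cv2,numpy as np
np.set_printoptions(precision=4,suppress=True)
def ray(n,uv):
    c=get_calibration(n);V=c["view"];R=V[:3,:3];o=-R.T@V[:3,3]
    d=R.T@np.array([(uv[0]-c["cx"])/c["fx"],(uv[1]-c["cy"])/c["fy"],1]);return o,d/np.linalg.norm(d)
def plane(n,uv,z):
    o,d=ray(n,uv);return o+d*(z-o[2])/d[2]
def tri(a,b):   # pixel in top, in side -> point, miss
    (o1,d1),(o2,d2)=ray("top",a),ray("side",b)
    s=np.linalg.lstsq(np.c_[d1,-d2],o2-o1,rcond=None)[0];p,q=o1+s[0]*d1,o2+s[1]*d2
    return (p+q)/2,np.linalg.norm(p-q)
def mask(im,lo,hi):
    return cv2.inRange(cv2.cvtColor(im,cv2.COLOR_RGB2HSV),lo,hi)
def blobs(m,amin=15):
    cs=cv2.findContours(m,cv2.RETR_EXTERNAL,cv2.CHAIN_APPROX_NONE)[0]
    return [c for c in cs if cv2.contourArea(c)>amin]
COL=dict(yellow=((22,120,60),(34,255,255)),orange=((5,150,60),(16,255,255)),red=((0,150,60),(4,255,255)))
E
python3 - <<'E'
from h import *
for n in("top","side"):
    im=cv2.imread(f"pics/{n}0.png")[:,:,::-1].copy()
    for k,(lo,hi) in COL.items():
        for c in blobs(mask(im,lo,hi)):
            r=cv2.minAreaRect(c);print(n,k,np.array(r[0]),np.array(r[1]),round(r[2]),cv2.contourArea(c))
    x,y,w,h=(265,200,260,140) if n=="top" else (260,170,130,130)
    s=3 if n=="top" else 4.5
    cv2.imwrite(f"pics/{n}c.png",cv2.resize(im[y:y+h,x:x+w,::-1],None,fx=s,fy=s,interpolation=cv2.INTER_CUBIC))
E
```

```text
top yellow [181.2425 315.2628] [55.7432 51.3258] 75 2496.5
top yellow [293.8982 272.7149] [37.7369 26.9069] 70 950.5
top yellow [584.1022 180.4212] [25.9567 74.5798] 79 564.5
top yellow [597.1 169.2] [ 6.0083 12.9653] 18 28.0
top yellow [502.3719 114.253 ] [29.7716 44.2307] 1 498.0
top yellow [628.0774  37.5215] [32.2487  8.1757] 61 72.5
top orange [473.5267 290.0475] [76.9216 25.1526] 16 1740.5
top orange [549.6024  63.127 ] [23.9014 51.3338] 85 554.5
top red [279.5 225. ] [7. 8.] 0 43.0
side yellow [199.6859 353.6897] [ 6.7    51.1605] 81 282.5
side yellow [393.3742 337.9787] [58.9953 67.6435] 76 3297.5
side yellow [344.6765 272.2059] [35.6527 39.5333] 76 1159.0
side yellow [278. 166.] [12. 18.] 90 118.5
side yellow [195.9387 137.9104] [29.0595 32.6648] 2 627.5
side orange [347.4536 197.9829] [18.7175 34.9162] 20 522.5
side orange [197.6472 166.4391] [18.5955 20.1629] 4 127.5
side red [306.5 266. ] [ 7. 14.] 0 73.5
```

View pics/topc.png

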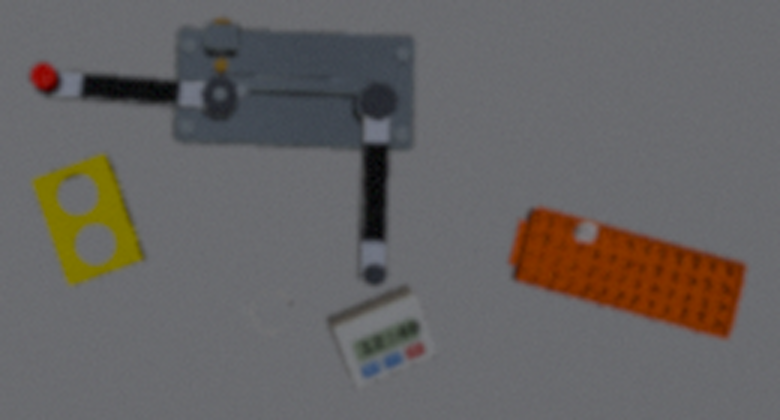

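View pics/sidec.png

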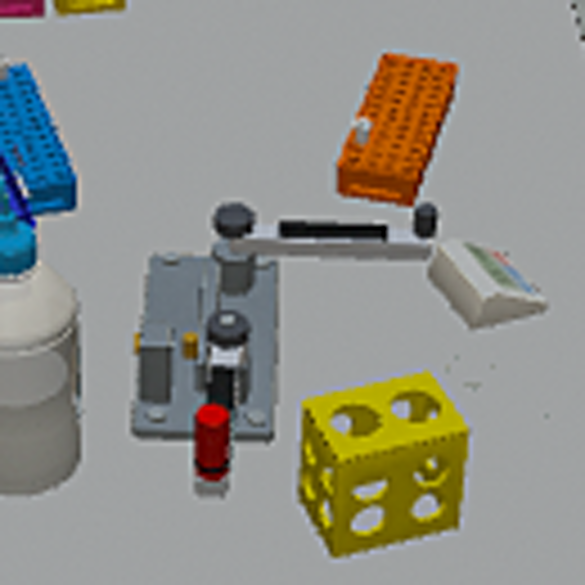

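The crops resolve the corners. In the top crop the yellow top face is (33,181),(107,155),(144,260),(69,285) and the orange top face is (540,208),(745,263),(727,338),(517,280). The caps are at (220,97) and (379,100), the tip post at (373,273). Now I'll triangulate these.

```bash
python3 - <<'E'
from h import *
T=lambda p:((p[0]+.5)/3-.5+265,(p[1]+.5)/3-.5+200)
S=lambda p:((p[0]+.5)/4.5-.5+260,(p[1]+.5)/4.5-.5+170)
for k,a,b in [("fixcap72",(379,100),(235,213)),("hinge72",(220,97),(228,320)),("tip82",(373,273),(427,208)),("knob106",(43,77),(212,408)),
 ("y1",(33,181),(333,467)),("y2",(107,155),(302,410)),("y3",(144,260),(432,372)),("y4",(69,285),(468,430)),
 ("oNW",(540,208),(338,190)),("oNE",(745,263),(385,55)),("oSE",(727,338),(458,63)),("oSW",(517,280),(413,200))]:
    print(k,*tri(T(a),S(b)))
def P(p,z): return plane("top",T(p),z)
f,h,t,kn=P((379,100),.072),P((220,97),.072),P((373,273),.082),P((43,77),.106)
print(f,h,t,kn,"dist",np.linalg.norm((f-h)[:2]),np.linalg.norm((f-t)[:2]),np.linalg.norm((h-kn)[:2]))
print("bracket y yaw",np.degrees(np.arctan2(*(h-f)[[1,0]])),"x yaw",np.degrees(np.arctan2(*(f-t)[[1,0]])))
Y=np.array([P(p,.084) for p in[(33,181),(107,155),(144,260),(69,285)]]);O=np.array([P(p,.028) for p in[(540,208),(745,263),(727,338),(517,280)]])
for Q in(Y,O):
    e=np.roll(Q,-1,0)-Q;print(Q.mean(0),np.linalg.norm(e,axis=1),np.degrees(np.arctan2(e[:,1],e[:,0])))
print("timer",P((383,335),.02),"bottle",plane("top",(316,175),.1))
E
```

```text
fixcap72 [ 0.5595 -0.12    0.072 ] 0.0003706504188027199
hinge72 [ 0.5643 -0.0009  0.0723] 0.003634816351039715
tip82 [ 0.4304 -0.1116  0.0828] 7.329033877381138e-05
knob106 [0.576  0.1282 0.1081] 0.0035238522188503494
y1 [0.5035 0.1391 0.0721] 0.005879194382272155
y2 [0.5211 0.0842 0.0696] 0.002580456065849143
y3 [0.4413 0.0567 0.0774] 6.889115079262698e-05
y4 [0.424  0.112  0.0779] 0.0013359406732472115
oNW [ 0.4792 -0.2566 -0.0023] 0.0007622262199531181
oNE [ 0.4346 -0.408   0.0245] 0.000561254674033217
oSE [ 0.3777 -0.3903  0.0282] 0.00028524179047925
oSW [ 0.4236 -0.2355  0.0034] 0.001665875364772301
[ 0.5593 -0.12    0.072 ] [ 0.5625 -0.0007  0.072 ] [ 0.4304 -0.1117  0.082 ] [0.5745 0.1286 0.106 ] dist 0.11933511908048695 0.1291826161322551 0.1298581194165252
bracket y yaw 88.45797842186427 x yaw -3.6811075211698885
[0.4709 0.0974 0.084 ] [0.0578 0.082  0.0579 0.081 ] [ -71.0272 -160.8156  107.9104   19.1334]
[ 0.4286 -0.319   0.028 ] [0.1634 0.0596 0.1669 0.0587] [-105.5412  164.0965   74.1021  -19.3403]
timer [ 0.3816 -0.1265  0.02  ] bottle [0.6869 0.0474 0.1   ]
```

Sizes, heights and reach agree with the text: caps 119 mm apart, knob 130 mm from the pin, yellow rack 58×82 mm. The yellow rack is at (0.471, 0.097) with yaw about 18°, which already matches the tool's yaw. I'm setting out towards a point above it.

>>> carry_out(targets="0.5 -0.52 0.08 0 0 0 1;0.5 -0.52 0.08 0 0 0 1;0.5 -0.52 0.08 0 0 0 1;0.5 -0.52 0.08 0 0 0 1;0.5 -0.52 0.08 0 0 0 1;0.5 -0.52 0.08 0 0 0 1;0.5 -0.52 0.08 0 0 0 1;0.5 -0.52 0.08 0 0 0 1", newtons=40)

```text
time: 0.77
ee_pos: [0.2705, -0.3144, 0.3787]
tcp_rot: [-180.0, 0.0, 17.9]
wrist_force: [0.9, -0.7, 0.4]
opening: 0.0855
grasp_force: 0.0
```

>>> carry_out(targets="0.5 -0.52 0.08 0 0 0 1;0.5 -0.52 0.08 0 0 0 1;0.5 -0.52 0.08 0 0 0 1;0.5 -0.52 0.08 0 0 0 1;0.5 -0.52 0.08 0 0 0 1;0.5 -0.52 0.08 0 0 0 1;0.5 -0.52 0.08 0 0 0 1;0.5 -0.52 0.08 0 0 0 1")

```text
time: 1.43
ee_pos: [0.3715, -0.1068, 0.3532]
tcp_rot: [180.0, 0.0, 17.9]
wrist_force: [0.0, -0.2, -0.5]
opening: 0.0855
grasp_force: 0.0
```

>>> carry_out(targets="0.5 -0.52 0.08 0 0 0 1;0.5 -0.52 0.08 0 0 0 1;0.5 -0.52 0.08 0 0 0 1;0.5 -0.52 0.08 0 0 0 1;0.5 -0.52 0.08 0 0 0 1;0.5 -0.52 0.08 0 0 0 1;0.5 -0.52 0.08 0 0 0 1;0.5 -0.52 0.08 0 0 0 1")

```text
time: 2.1
ee_pos: [0.4726, 0.1009, 0.3274]
tcp_rot: [-180.0, 0.0, 17.9]
wrist_force: [0.3, -0.1, -0.2]
opening: 0.0856
grasp_force: 0.0
```

```bash
cat >> h.py <<'E'
from scipy.spatial.transform import Rotation as Ro
def to(p,yaw=None):   # remaining shift in tool units, turn about tool z in units (tool down)
    o=monitor.get_obs();R=Ro.from_euler("xyz",o["tcp_rot"],degrees=True)
    print("now",o["time"],o["ee_pos"],o["tcp_rot"],"open",o["opening"],"grip",o["grasp_force"],"F",o["wrist_force"])
    print("shift units",R.inv().apply(np.array(p)-o["ee_pos"])/.04, "turn",None if yaw is None else -np.radians(yaw-o["tcp_rot"][2])/.1)
E
python3 -c "
from h import *
to((.471,.0974,.21),18.5)"
```

```text
now 2.1 [0.4726 0.1009 0.3274] [-179.9998    0.0249   17.9394] open 0.08556223792511053 grip 0.0 F [ 0.3221 -0.0838 -0.1692]
shift units [-0.0642  0.0706  2.9357] turn -0.09784971017430992
```

>>> carry_out(targets="-0.06 0.07 0.5 0 0 -0.1 1;0 0 0.5 0 0 0 1;0 0 0.5 0 0 0 1;0 0 0.5 0 0 0 1;0 0 0.5 0 0 0 1;0 0 0.4 0 0 0 1;0 0 0 0 0 0 0;0 0 0 0 0 0 0")

```text
time: 2.77
ee_pos: [0.4706, 0.0959, 0.2114]
tcp_rot: [-180.0, 0.1, 18.5]
wrist_force: [0.5, -0.6, 0.0]
opening: 0.0639
grasp_force: 0.0
```

>>> carry_out(targets="0 0 0 0 0 0 -0.5;0 0 0 0 0 0 -0.5;0 0 0 0 0 0 -0.5;0 0 0 0 0 0 -0.5;0 0 0 0 0 0 -0.5;0 0 0 0 0 0 -0.5;0 0 0 0 0 0 -0.5;0 0 0 0 0 0 -0.5")

```text
time: 3.43
ee_pos: [0.4711, 0.096, 0.2124]
tcp_rot: [180.0, -0.1, 18.5]
wrist_force: [-0.4, -0.3, 4.9]
opening: 0.0579
grasp_force: 44.0
```

```bash
python3 -c "
from h import *
to((.36,.15,.26),18.5)"
```

```text
now 3.4333 [0.4711 0.096  0.2124] [179.9903  -0.057   18.4938] open 0.05791541439927643 grip 44.004668444395065 F [-0.3803 -0.3264  4.9238]
shift units [-2.2051 -2.1616 -1.1914] turn -0.001078556625272067
```

The rack is held at 57.9 mm. Next I'll lift it, carry it towards the robot and to the left, and set it down.

>>> carry_out(targets="0 0 -0.2 0 0 0 -0.5;0 0 -0.3 0 0 0 -0.5;0 0 -0.4 0 0 0 -0.5;-0.2 -0.2 -0.3 0 0 0 -0.5;-0.4 -0.4 0 0 0 0 -0.5;-0.5 -0.5 0 0 0 0 -0.5;-0.5 -0.5 0 0 0 0 -0.5;-0.4 -0.4 0 0 0 0 -0.5")

```text
time: 4.1
ee_pos: [0.3729, 0.1331, 0.2608]
tcp_rot: [-179.4, 0.0, 19.6]
wrist_force: [-0.3, -0.5, -1.0]
opening: 0.0575
grasp_force: 43.6
```

>>> carry_out(targets="-0.2 -0.16 0 0 0 0 -0.5;0 0 0.2 0 0 0 -0.5;0 0 0.3 0 0 0 -0.5;0 0 0.3 0 0 0 -0.5;0 0 0.2 0 0 0 -0.5;0 0 0.15 0 0 0 -0.5;0 0 0 0 0 0 -0.5;0 0 0 0 0 0 -0.5")

```text
time: 4.77
ee_pos: [0.3664, 0.1318, 0.2132]
tcp_rot: [-179.3, 0.1, 19.6]
wrist_force: [0.2, -0.0, -0.5]
opening: 0.0573
grasp_force: 44.1
```

>>> carry_out(targets="0 0 0.04 0 0 0 -0.5;0 0 0 0 0 0 -0.2;0 0 0 0 0 0 0.5;0 0 0 0 0 0 1;0 0 0 0 0 0 1;0 0 0 0 0 0 1;0 0 -0.5 0 0 0 1;0 0 -0.7 0 0 0 1")

```text
time: 5.43
ee_pos: [0.3656, 0.1311, 0.2589]
tcp_rot: [-179.3, 0.2, 19.6]
wrist_force: [0.4, 0.1, -0.0]
opening: 0.0857
grasp_force: 0.0
```

>>> carry_out(targets="0 0 -0.7 0 0 0 1;0 0 -0.7 0 0 0 1;0.3 -0.3 0 0 0 0 1;0.6 0.2 0 0 0 0 1;0.7 0.25 0 0 0 0 1;0.7 0.25 0 0 0 0 1;0.7 0.25 0 0 0 0 1;0.7 0.25 0 0 0 0 1")

```text
time: 6.1
ee_pos: [0.5221, 0.1404, 0.3154]
tcp_rot: [-179.0, -0.0, 20.0]
wrist_force: [-0.3, 1.0, 0.3]
opening: 0.0851
grasp_force: 0.0
```

```bash
python3 - <<'E'
from h import *
to((.575,.1288,.24),18)
im=camera("side");cv2.imwrite("pics/s1.png",cv2.resize(im[150:410,220:480,::-1],None,fx=2.2,fy=2.2))
for c in blobs(mask(im,*COL["yellow"])): r=cv2.minAreaRect(c);print(r)
im=camera("top")
for c in blobs(mask(im,*COL["yellow"])):
    r=cv2.minAreaRect(c);print(r,plane("top",r[0],.084))
E
```

```text
now 6.1 [0.5221 0.1404 0.3154] [-178.9729   -0.0015   20.0346] open 0.08505555068700907 grip 0.0 F [-0.2941  1.0111  0.2708]
shift units [1.1421 0.7591 1.8729] turn 0.3551099923056864
((199.6859130859375, 353.6897277832031), (6.699956893920898, 51.160499572753906), 81.11934661865234)
((393.37420654296875, 337.9786682128906), (58.995330810546875, 67.64351654052734), 76.4295654296875)
((384.1180419921875, 280.9957275390625), (36.17912673950195, 42.38655090332031), 76.60750579833984)
((278.0, 166.0), (12.0, 18.0), 90.0)
((195.93504333496094, 137.92886352539062), (29.10630989074707, 32.648109436035156), 2.6025619506835938)
((180.92453002929688, 315.23583984375), (55.08157730102539, 51.92228698730469), 74.05460357666016) [0.3806 0.3453 0.084 ]
((584.1336059570312, 180.420654296875), (25.945161819458008, 74.67533874511719), 79.28687286376953) [ 0.6735 -0.5554  0.084 ]
((597.1000366210938, 169.20001220703125), (6.008327960968018, 12.965338706970215), 18.434946060180664) [ 0.699  -0.5861  0.084 ]
((502.37188720703125, 114.25296783447266), (29.771631240844727, 44.230743408203125), 1.3971812725067139) [ 0.828  -0.3776  0.084 ]
((628.3168334960938, 36.68257522583008), (31.016109466552734, 7.196003437042236), 60.01836013793945) [ 1.0105 -0.6768  0.084 ]
```

View pics/s1.png

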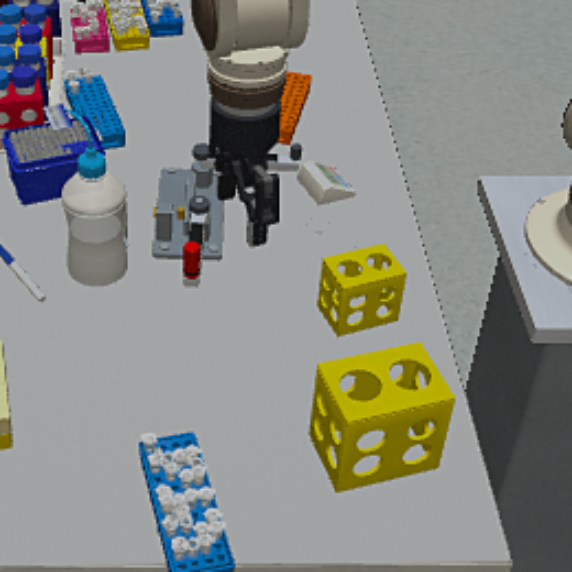

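The tube rack stands upright at about (360,290) in the crop, clear of the arc. The knob is at (192,258). Next I'll go above the knob and down around it.

>>> carry_out(targets="0.4 0.25 0 -0.18 0 0.35 1;0.4 0.25 0 0 0 0 1;0.34 0.26 0 0 0 0 1;0 0 0.3 0 0 0 1;0 0 0.3 0 0 0 1;0 0 0.2 0 0 0 1;0 0 0 0 0 0 1;0 0 0 0 0 0 1")

```text
time: 6.87
ee_pos: [0.5727, 0.1265, 0.2828]
tcp_rot: [-180.0, 0.1, 18.1]
wrist_force: [-0.2, 0.3, -0.4]
opening: 0.0855
grasp_force: 0.0
```

```bash
python3 - <<'E'
from h import *
to((.575,.1288,.24),18)
im=camera("side");cv2.imwrite("pics/s2.png",cv2.resize(im[200:320,240:400,::-1],None,fx=5,fy=5,interpolation=cv2.INTER_CUBIC))
E
```

```text
now 6.8667 [0.5727 0.1265 0.2828] [-179.9921    0.1056   18.0541] open 0.08547078732671616 grip 0.0 F [-0.2123  0.3198 -0.4236]
shift units [ 0.0733 -0.037   1.0705] turn 0.009447226929111483
```

View pics/s2.png

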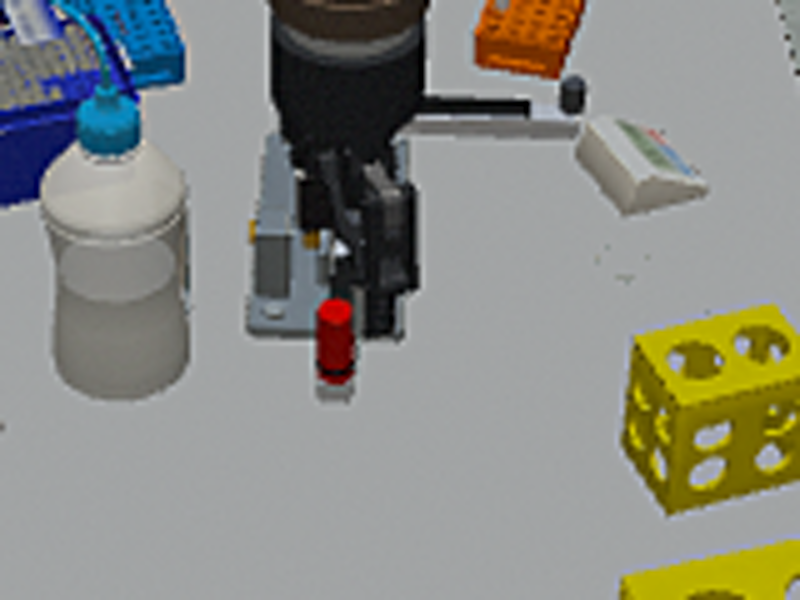

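The gripper is above the knob (335,340), with the near fingertip at about (385,320), as expected for the 108° closing line. Now I'll go down and grip lightly.

>>> carry_out(targets="0.07 -0.03 0.3 0 0 0 1;0 0 0.4 0 0 0 1;0 0 0.35 0 0 0 1;0 0 0 0 0 0 0;0 0 0 0 0 0 -0.5;0 0 0 0 0 0 -1;0 0 0 0 0 0 -1;0 0 0 0 0 0 -1", newtons=25)

```text
time: 7.58
ee_pos: [0.5762, 0.1284, 0.2425]
tcp_rot: [180.0, -0.1, 18.0]
wrist_force: [0.3, 0.5, 0.4]
opening: 0.0255
grasp_force: 0.0
```

>>> carry_out(targets="0 0 0 0 0 0 -1;0 0 0 0 0 0 -1;0 0 0 0 0 0 -1;0 0 0 0 0 0 -1;0 0 0 0 0 0 -1;0 0 0 0 0 0 -1;0 0 0 0 0 0 -1;0 0 0 0 0 0 -1")

```text
time: 8.25
ee_pos: [0.5762, 0.1293, 0.2426]
tcp_rot: [-179.9, -0.1, 18.1]
wrist_force: [-1.0, 7.6, 1.8]
opening: 0.0191
grasp_force: 28.1
```

```bash
python3 - <<'E'
from h import *
to((.575,.1288,.24),18)
o=monitor.get_obs();p=o["ee_pos"][:2];R=Ro.from_euler("xyz",o["tcp_rot"],degrees=True)
h=np.array([.5632,-.0008]);d=p-h;a0=np.arctan2(d[1],d[0]);r=np.hypot(*d);print("r",r,np.degrees(a0))
a1=np.radians(178); n=16; A=np.linspace(a0,a1,n+1)
P=h+.13*np.c_[np.cos(A),np.sin(A)];P[0]=p
print(R.inv().apply(np.c_[np.diff(P,axis=0),np.zeros(n)])/.04, np.degrees(A[1]-A[0]))
E
```

```text
now 8.25 [0.5762 0.1293 0.2426] [-179.8749   -0.136    18.0786] open 0.019116304586485774 grip 28.116648495197296 F [-0.9576  7.5702  1.7645]
shift units [-0.0323  0.0037  0.0659] turn 0.013713593948329996
r 0.13077990087164018 84.30526396571308
[[-0.3181 -0.1003 -0.0005]
 [-0.3207 -0.0859 -0.0006]
 [-0.3278 -0.0527 -0.0007]
 [-0.3315 -0.019  -0.0007]
 [-0.3317  0.0149 -0.0008]
 [-0.3284  0.0487 -0.0009]
 [-0.3217  0.082  -0.0009]
 [-0.3117  0.1144 -0.001 ]
 [-0.2984  0.1456 -0.001 ]
 [-0.282   0.1752 -0.0011]
 [-0.2627  0.2031 -0.0011]
 [-0.2406  0.2288 -0.0011]
 [-0.216   0.2522 -0.0011]
 [-0.1891  0.2729 -0.001 ]
 [-0.1603  0.2908 -0.001 ]
 [-0.1298  0.3056 -0.001 ]] 5.855921002142925
```

>>> carry_out(targets="-0.32 -0.1 0 0 0 0 -1;-0.32 -0.09 0 0 0 0 -1;-0.33 -0.05 0 0 0 0 -1;-0.33 -0.02 0 0 0 0 -1;-0.33 0.01 0 0 0 0 -1;-0.33 0.05 0 0 0 0 -1;-0.32 0.08 0 0 0 0 -1;-0.31 0.11 0 0 0 0 -1")

```text
time: 8.92
ee_pos: [0.476, 0.0982, 0.2425]
tcp_rot: [-179.6, -0.0, 18.2]
wrist_force: [-9.8, 16.2, 5.6]
opening: 0.0194
grasp_force: 28.9
```

```bash
python3 - <<'E'
from h import *
o=monitor.get_obs();p=o["ee_pos"][:2];R=Ro.from_euler("xyz",o["tcp_rot"],degrees=True)
h=np.array([.5632,-.0008]);d=p-h;a0=np.arctan2(d[1],d[0]);r=np.hypot(*d);print("r",r,np.degrees(a0))
to((.43,0,.24),18)
a1=np.radians(179); n=8; A=np.linspace(a0,a1,n+1)
P=h+.13*np.c_[np.cos(A),np.sin(A)];P[0]=p
print(R.inv().apply(np.c_[np.diff(P,axis=0),np.zeros(n)])/.04, np.degrees(A[1]-A[0]))
E
```

```text
r 0.1319059133690803 131.3748142647036
now 8.9167 [0.476  0.0982 0.2425] [-179.6467   -0.0329   18.2038] open 0.019441135888462732 grip 28.91913592815399 F [-9.7605 16.1899  5.5777]
shift units [-1.8596  1.9727  0.0486] turn 0.03557322968364779
[[-0.2842  0.1925 -0.0014]
 [-0.2859  0.1794 -0.0013]
 [-0.2658  0.208  -0.0014]
 [-0.2428  0.2345 -0.0016]
 [-0.2171  0.2584 -0.0017]
 [-0.1892  0.2795 -0.0018]
 [-0.1592  0.2976 -0.0019]
 [-0.1274  0.3125 -0.002 ]] 5.953148216912065
```

>>> carry_out(targets="-0.3 0.17 0 0 0 0 -1;-0.29 0.18 0 0 0 0 -1;-0.27 0.2 0 0 0 0 -1;-0.25 0.23 0 0 0 0 -1;-0.22 0.26 0 0 0 0 -1;-0.19 0.28 0 0 0 0 -1;-0.16 0.3 0 0 0 0 -1;-0.13 0.31 0 0 0 0 -1")

```text
time: 9.58
ee_pos: [0.4272, 0.0014, 0.2406]
tcp_rot: [-179.5, 0.8, 18.2]
wrist_force: [-22.7, 56.2, 9.1]
opening: 0.018
grasp_force: 59.3
```

```bash
python3 - <<'E'
from h import *
to((.432,.0035,.24),18)
E
```

```text
now 9.5833 [0.4272 0.0014 0.2406] [-179.5494    0.7652   18.1715] open 0.018042357710013678 grip 59.28766876459122 F [-22.6657  56.2332   9.0836]
shift units [ 0.1296 -0.0134  0.0121] turn 0.029931399507252352
```

The force has built up against the end stop, so the arm should be home. I'll ease off, open, lift and look.

>>> carry_out(targets="0.03 -0.06 0 0 0 0 -1;0 0 0 0 0 0 -0.6;0 0 0 0 0 0 0;0 0 0 0 0 0 0;0 0 -0.4 0 0 0 0;0 0 -0.7 0 0 0 0.5;0 0 -0.9 0 0 0 1;0 0 -0.9 0 0 0 1")

```text
time: 10.25
ee_pos: [0.4325, 0.0035, 0.3591]
tcp_rot: [180.0, 0.0, 18.0]
wrist_force: [0.0, 0.1, 0.6]
opening: 0.0769
grasp_force: 0.0
```

>>> carry_out(targets="0 0.9 0 0 0 -1 1;-0.09 0.9 0 0 0 -1 1;-0.18 0.88 0 0 0 -1 1;-0.26 0.86 0 0 0 -1 1;-0.35 0.82 0 0 0 -1 1;-0.42 0.78 0 0 0 -1 1;-0.5 0.72 0 0 0 -1 1;-0.57 0.68 0 0 0 -1 1")

```text
time: 10.92
ee_pos: [0.5216, -0.2701, 0.3581]
tcp_rot: [179.9, 0.0, 64.1]
wrist_force: [0.3, 1.6, -0.1]
opening: 0.0853
grasp_force: 0.0
```

```bash
python3 - <<'E'
from h import *
ims={n:camera(n) for n in("top","side")}
for n,im in ims.items():
    for k in("red","yellow","orange"):
        for c in blobs(mask(im,*COL[k])):
            r=cv2.minAreaRect(c);print(n,k,np.array(r[0]),np.array(r[1]),round(r[2]),cv2.contourArea(c))
cv2.imwrite("pics/t3.png",cv2.resize(ims["top"][200:340,265:525,::-1],None,fx=3,fy=3,interpolation=cv2.INTER_CUBIC))
cv2.imwrite("pics/s3.png",cv2.resize(ims["side"][170:300,260:390,::-1],None,fx=4.5,fy=4.5,interpolation=cv2.INTER_CUBIC))
to((.4286,-.319,.3),74)
E
```

```text
top red [335.75 289.25] [7.0711 6.364 ] 45 33.0
top yellow [279.2754 319.697 ] [38.1079 29.3436] 71 1035.0
top yellow [181.269  315.3646] [55.9535 51.3258] 75 2515.5
top yellow [501.8962 114.2536] [30.7226 44.2551] 1 517.0
top yellow [627.8935  37.7153] [32.1155  8.9617] 60 104.0
top orange [467.4346 288.0731] [64.2006 25.6978] 15 1333.0
top orange [550.1483  63.2793] [24.4984 52.2356] 85 566.5
side red [356. 238.] [12.  6.] 90 60.0
side yellow [199.6859 353.6897] [ 6.7    51.1605] 81 282.5
side yellow [393.3742 337.9787] [58.9953 67.6435] 76 3297.5
side yellow [384.0883 280.853 ] [36.1378 42.4437] 76 1220.0
side yellow [278. 166.] [12. 18.] 90 119.0
side yellow [195.9124 137.9278] [29.0609 32.6481] 3 609.0
side orange [347.4536 197.9829] [18.7175 34.9162] 20 522.5
side orange [197.6372 166.4425] [18.6253 20.0887] 4 126.0
now 11.0167 [ 0.5222 -0.2722  0.3564] [-179.9979    0.0668   63.9267] open 0.08560035715880727 grip 0.0 F [-0.6369  1.0032 -0.8032]
shift units [-2.0778 -1.5881  1.412 ] turn -1.7581181881868124
```

View pics/t3.png

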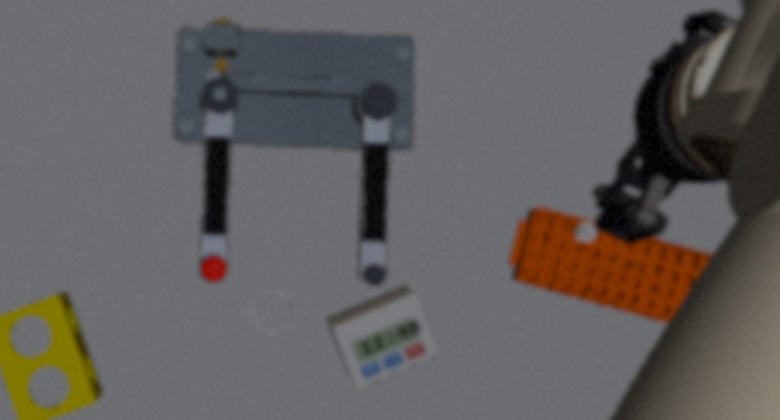

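The two arms are now parallel, with the knob at (213,268) and the post at (374,274) in the crop, so the hinged arm is home. On to the orange rack, centred at about (0.430, -0.313) with its length at yaw 74°.

>>> carry_out(targets="0 0 0 0 0 -0.9 1;0 0 0 0 0 -0.9 1;-0.4 -0.5 0.3 0 0 0 1;-0.4 -0.5 0.5 0 0 0 1;-0.4 -0.5 0.6 0 0 0 1;-0.4 -0.44 0.6 0 0 0 1;0 0 0.4 0 0 0 1;0 0 0 0 0 0 1")

```text
time: 11.68
ee_pos: [0.4276, -0.3083, 0.2588]
tcp_rot: [-179.8, -0.1, 74.1]
wrist_force: [-0.5, 0.0, 0.2]
opening: 0.0851
grasp_force: 0.0
```

```bash
python3 - <<'E'
from h import *
to((.430,-.313,.181),74.3)
k=plane("top",(335.75,289.25),.106);print(k)
t=plane("top",((373+.5)/3-.5+265,(273+.5)/3-.5+200),.082)
print(tri((335.75,289.25),(356,238)))
m=(k+t)[:2]/2;r=np.array([.561,-.0605]);print("tips mid",m,"root mid",r,"x yaw",np.degrees(np.arctan2(*(r-m)[::-1])),"tip line yaw",np.degrees(np.arctan2(k[1]-t[1],k[0]-t[0]))-90,"seat",r+(m-r)*68/130)
E
```

```text
now 11.6833 [ 0.4276 -0.3083  0.2588] [-179.7927   -0.0557   74.051 ] open 0.08514091928559746 grip 0.0 F [-0.5369  0.0475  0.1897]
shift units [-0.0993  0.0966  1.9454] turn -0.04345994803324649
[0.4348 0.0061 0.106 ]
(array([0.4355, 0.0057, 0.0879]), np.float64(0.0019851248228854074))
tips mid [ 0.4326 -0.0528] root mid [ 0.561  -0.0605] x yaw -3.417587238889977 tip line yaw -2.1114822423169954 seat [ 0.4938 -0.0565]
```

>>> carry_out(targets="-0.1 0.1 0.4 0 0 0 1;0 0 0.5 0 0 0 1;0 0 0.5 0 0 0 1;0 0 0.35 0 0 0 1;0 0 0.19 0 0 0 1;0 0 0 0 0 0 0.7;0 0 0 0 0 0 0;0 0 0 0 0 0 0", newtons=50)

```text
time: 12.35
ee_pos: [0.4326, -0.3137, 0.186]
tcp_rot: [179.9, 0.1, 74.2]
wrist_force: [0.6, -0.2, -0.4]
opening: 0.0597
grasp_force: 54.8
```

>>> carry_out(targets="0 0 0 0 0 0 -0.5;0 0 0 0 0 0 -0.5;0 0 0 0 0 0 -0.5;0 0 0 0 0 0 -0.5;0 0 0 0 0 0 -0.5;0 0 0 0 0 0 -0.5;0 0 0 0 0 0 -0.5;0 0 0 0 0 0 -0.5")

```text
time: 13.02
ee_pos: [0.4324, -0.3138, 0.1857]
tcp_rot: [179.9, 0.0, 74.2]
wrist_force: [1.0, 1.5, 6.6]
opening: 0.0597
grasp_force: 55.7
```

```bash
python3 - <<'E'
from h import *
to((.430,-.313,.181),74.3)
E
```

```text
now 13.0167 [ 0.4324 -0.3138  0.1857] [179.8591   0.0496  74.1821] open 0.059654033859408845 grip 55.686317682266235 F [1.0238 1.503  6.6421]
shift units [ 0.0019 -0.0637  0.1174] turn -0.020571229379500323
```

The rack is gripped at 59.7 mm. I'll lift it 0.12 m to clear the post and knob, turn it square, and carry it over.

>>> carry_out(targets="0 0 -0.2 0 0 0 -0.5;0 0 -0.5 0 0 0 -0.5;0 0 -0.7 0 0 -0.5 -0.5;0 0 -0.7 0 0 -0.6 -0.5;0 0 -0.6 0 0 -0.6 -0.5;0 0 -0.3 0 0 -0.59 -0.5;0.3 0.05 0 0 0 0 -0.5;0.5 0.1 0 0 0 0 -0.5")

```text
time: 13.68
ee_pos: [0.4393, -0.2822, 0.3048]
tcp_rot: [180.0, 0.1, 87.1]
wrist_force: [0.3, 0.5, -1.0]
opening: 0.0598
grasp_force: 54.8
```

>>> carry_out(targets="0.7 0.14 0 0 0 0 -0.5;0.8 0.15 0 0 0 0 -0.5;0.8 0.15 0 0 0 0 -0.5;0.8 0.15 0 0 0 0 -0.5;0.8 0.15 0 0 0 0 -0.5;0.8 0.15 0 0 0 0 -0.5;0.6 0.12 0 0 0 0 -0.5;0.3 0.08 0 0 0 0 -0.5")

```text
time: 14.35
ee_pos: [0.4934, -0.0572, 0.3034]
tcp_rot: [-179.9, -0.0, 87.3]
wrist_force: [-0.2, 0.7, -0.9]
opening: 0.0598
grasp_force: 54.8
```

```bash
python3 - <<'E'
from h import *
to((.494,-.0565,.2457),87.3)
for n in("top","side"):
    im=camera(n)
    for c in blobs(mask(im,*COL["orange"])):
        r=cv2.minAreaRect(c);print(n,np.array(r[0]),np.array(r[1]),round(r[2],1),cv2.contourArea(c))
    x,y,w,h=(290,190,170,120) if n=="top" else (270,150,140,130)
    cv2.imwrite(f"pics/{n}4.png",cv2.resize(im[y:y+h,x:x+w,::-1],None,fx=4,fy=4,interpolation=cv2.INTER_CUBIC))
a,b=[cv2.imread(f"pics/{n}4.png") for n in("top","side")]
a=cv2.resize(a[:480],(400,282));b=cv2.resize(b,(400,371));
cv2.imwrite("pics/both4.png",np.hstack([cv2.copyMakeBorder(a,0,371-282,0,0,cv2.BORDER_CONSTANT),b]))
E
```

```text
now 14.35 [ 0.4934 -0.0572  0.3034] [-179.9259   -0.0241   87.3418] open 0.05977502608771915 grip 54.8329496383667 F [-0.1986  0.6673 -0.9403]
shift units [0.0168 0.0162 1.442 ] turn 0.007290917446187503
top [336.5 260.5] [29. 21.] 90.0 458.0
top [549.6622  62.9448] [23.751  51.3221] 85.2 661.0
side [335.5 212.5] [39. 21.] 90.0 764.5
side [197.6372 166.4425] [18.6253 20.0887] 3.8 124.5
```

View pics/both4.png

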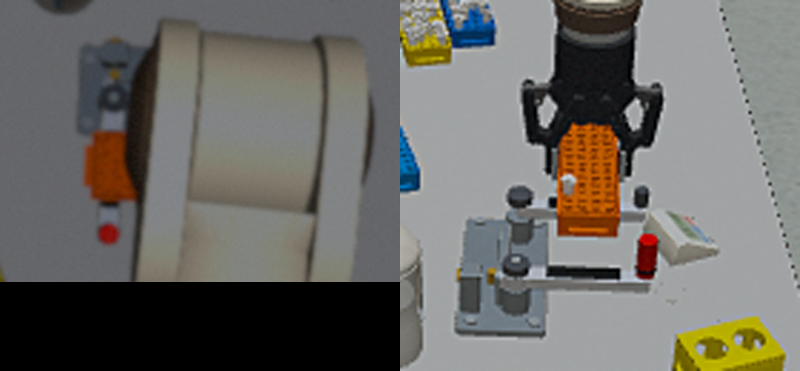

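The rack hangs level between root caps and posts, with its end at (587,233) in the side half. I'll check where that end is before lowering.

```bash
python3 - <<'E'
from h import *
print(plane("side",(335.5,231.6),.1177),plane("top",(322,260.5),.12),plane("top",(325,260.5),.146), "want end", np.array([.4934,-.0572])+.091*np.array([.047,.999]))
E
```

```text
[0.4968 0.0153 0.1177] [0.4963 0.0351 0.12  ] [0.495  0.0285 0.146 ] want end [0.4977 0.0337]
```

```bash
python3 - <<'E'
from h import *
T=lambda p:((p[0]+.5)/3-.5+265,(p[1]+.5)/3-.5+200)
S=lambda p:((p[0]+.5)/4.5-.5+260,(p[1]+.5)/4.5-.5+170)
ims=[cv2.imread("pics/side0.png")[:,:,::-1].copy(),camera("side")]
print("start end, lip vs bottom:",tri(T((513,243)),S((375,197))),plane("side",S((375,197)),0),"top lip z0",plane("top",T((513,243)),0),plane("top",T((513,243)),.02))
for im,(u,v0) in zip(ims,[(343,185),(335,185)]):
    print([tuple(int(a) for a in im[v,u]) for v in range(v0+20,v0+52)])
E
```

```text
start end, lip vs bottom: (array([ 0.4526, -0.232 ,  0.0084]), np.float64(0.001337246046073647)) [ 0.4519 -0.2443 -0.    ] top lip z0 [ 0.4519 -0.2338  0.    ] [ 0.4518 -0.2293  0.02  ]
[(177, 85, 0), (150, 66, 0), (159, 70, 0), (138, 62, 0), (114, 43, 0), (116, 47, 0), (119, 48, 0), (207, 101, 0), (136, 53, 0), (128, 82, 60), (163, 176, 181), (160, 164, 166), (160, 163, 163), (166, 168, 169), (180, 182, 184), (7, 9, 6), (20, 19, 21), (26, 28, 28), (121, 128, 135), (116, 115, 112), (107, 106, 104), (103, 101, 99), (130, 131, 131), (165, 168, 169), (160, 163, 164), (159, 161, 162), (159, 162, 163), (159, 162, 162), (160, 162, 164), (159, 161, 162), (159, 162, 162), (160, 162, 162)]
[(195, 94, 0), (192, 93, 0), (173, 78, 0), (196, 97, 0), (146, 62, 0), (197, 98, 0), (193, 94, 0), (193, 94, 0), (192, 92, 0), (168, 77, 0), (195, 96, 0), (192, 92, 0), (189, 91, 0), (192, 93, 0), (190, 91, 0), (191, 89, 0), (193, 91, 0), (167, 77, 0), (196, 96, 0), (161, 75, 0), (140, 59, 0), (118, 48, 0), (121, 50, 0), (118, 47, 0), (166, 75, 0), (203, 98, 0), (115, 37, 0), (128, 82, 59), (166, 178, 184), (160, 165, 166), (161, 164, 164), (161, 163, 164)]
```

The end sits within a few millimetres of where it should be (tolerance 22 mm), so I'll lower the rack onto the arms.

>>> carry_out(targets="0.04 0.02 0.2 0 0 0 -0.5;0 0 0.35 0 0 0 -0.5;0 0 0.35 0 0 0 -0.5;0 0 0.25 0 0 0 -0.5;0 0 0.15 0 0 0 -0.5;0 0 0.09 0 0 0 -0.5;0 0 0.04 0 0 0 -0.5;0 0 0 0 0 0 -0.5")

```text
time: 15.17
ee_pos: [0.4944, -0.0588, 0.2467]
tcp_rot: [-180.0, 0.0, 87.3]
wrist_force: [0.4, 0.3, -1.5]
opening: 0.0599
grasp_force: 54.8
```

>>> carry_out(targets="0.04 0 0.02 0 0 0 -0.5;0 0 0.02 0 0 0 -0.5;0 0 0.02 0 0 0 -0.5;0 0 0 0 0 0 -0.5;0 0 0 0 0 0 -0.5;0 0 0 0 0 0 -0.5;0 0 0 0 0 0 -0.5;0 0 0 0 0 0 -0.5")

```text
time: 15.83
ee_pos: [0.4946, -0.0569, 0.2456]
tcp_rot: [179.9, 0.0, 87.3]
wrist_force: [-2.0, 1.0, 6.8]
opening: 0.0598
grasp_force: 55.6
```

It's in contact (about 7 N). Now I'll release it and rise slowly.

>>> carry_out(targets="0 0 0 0 0 0 0.2;0 0 0 0 0 0 0.6;0 0 0 0 0 0 1;0 0 0 0 0 0 1;0 0 0 0 0 0 1;0 0 -0.2 0 0 0 1;0 0 -0.5 0 0 0 1;0 0 -0.8 0 0 0 1")

```text
time: 16.5
ee_pos: [0.4937, -0.0569, 0.3029]
tcp_rot: [-179.7, -0.0, 87.3]
wrist_force: [0.4, -0.3, -0.6]
opening: 0.0853
grasp_force: 0.0
```

>>> carry_out(targets="0 0 -0.9 0 0 0 1;0 0 -0.9 0 0 0 1;-0.5 -0.4 0 0 0 0 1;-0.8 -0.5 0 0 0 0 1;-0.8 -0.5 0 0 0 0 1;-0.8 -0.5 0 0 0 0 1;-0.8 -0.5 0 0 0 0 1;-0.8 -0.5 0 0 0 0 1")

```text
time: 17.17
ee_pos: [0.3688, -0.2323, 0.3772]
tcp_rot: [180.0, 0.0, 87.3]
wrist_force: [1.0, -0.0, -0.1]
opening: 0.0854
grasp_force: 0.0
```

>>> carry_out(targets="-0.8 0 0 0 0 0 1;-0.8 0 0 0 0 0 1;-0.6 0 0 0 0 0 1;-0.2 0 0 0 0 0 1;0 0 0 0 0 0 1;0 0 0 0 0 0 1;0 0 0 0 0 0 1;0 0 0 0 0 0 1")

```text
time: 17.83
ee_pos: [0.3658, -0.3261, 0.3768]
tcp_rot: [-180.0, 0.0, 87.4]
wrist_force: [0.3, -0.0, -0.2]
opening: 0.0851
grasp_force: 0.0
```

```bash
python3 - <<'E'
from h import *
ims={n:camera(n) for n in("top","side")}
for n,im in ims.items():
    for k in("red","orange"):
        for c in blobs(mask(im,*COL[k])):
            r=cv2.minAreaRect(c);print(n,k,np.array(r[0]),np.array(r[1]),round(r[2],1),plane(n,r[0],.085))
a=cv2.resize(ims["top"][190:330,250:450,::-1],None,fx=2,fy=2);b=cv2.resize(ims["side"][170:310,260:400,::-1],None,fx=2,fy=2)
cv2.imwrite("pics/fin.png",np.hstack([a,b]))
o=monitor.get_obs();print(o["time"],o["ee_pos"],o["wrist_force"])
E
```

```text
top red [335.5 289. ] [6. 7.] 90.0 [0.4351 0.0063 0.085 ]
top orange [366.0514 262.113 ] [80.1302 28.2769] 2.1 [ 0.4937 -0.0618  0.085 ]
top orange [550.0985  63.5667] [24.068 52.179] 87.3 [ 0.9467 -0.4919  0.085 ]
side red [356. 238.] [12.  6.] 90.0 [0.436  0.0017 0.085 ]
side orange [334. 228.] [40. 20.] 90.0 [ 0.4963 -0.046   0.085 ]
side orange [197.6372 166.4425] [18.6253 20.0887] 3.8 [ 0.9524 -0.4037  0.085 ]
17.9333 [ 0.3658 -0.3262  0.3767] [ 0.0438  0.3249 -0.3122]
```

View pics/fin.png

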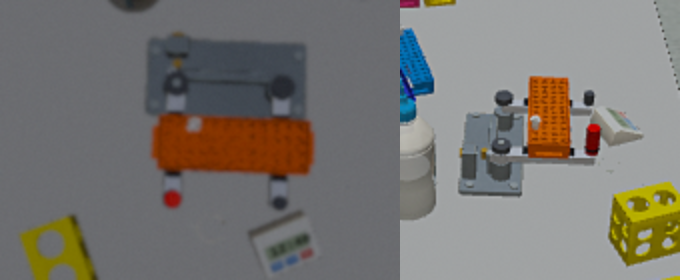

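The orange rack lies squarely across both arms, centred at about (232,145) in the top half and about 5 mm off the middle. The arm is still home and the yellow rack is still upright, so I'm handing in.

```bash
python3 -c "
from workcell import bot
print(bot.job_done())"
```

```text
the job is handed in; nothing more can be done
None
```

The job is handed in, with no verdict shown: the yellow rack stands upright clear of the arc, the hinged arm looks home in its detent (arms parallel), and the orange rack lies squarely across both arms, about 5 mm off centre, with about 18 s of the 66 s used.

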